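# Set a ratchet display stand by its clicks and put the bottle on it

## Robot

A 6-joint arm with a two-finger parallel gripper is mounted at the origin on the work surface. World frame = base frame: x ahead of the robot, y to its left, z up, the work surface at z = 0. Lengths are in m, angles in rad, forces in N, time in s.
With the tool pointing down it reaches from about 0.25 to 0.775 m from the base axis. Payload 4 kg.
Tool frame: the origin (TCP) lies midway between the tips of the shut fingers; the grasp point (between the pads) lies 19 mm behind it (robot.pinch_z is the distance from the TCP to the grasp point, in m); x points along the fingers, y is the direction in which the jaws open and shut, and the axes are right-handed (so a half turn about x gives the same grasp; the last joint's range is limited). The gripper opens to 94 mm and grips with 3 to 60 N. Pads are 16 mm wide; open, the fingers measure 119 mm over their backs; the gripper's body (75 mm by 177 mm) begins 78 mm behind the grasp point.
Start: joints at [-1.306, 0.087, 1.371, -0, 1.684, -0.103], TCP at [0.198, -0.513, 0.206] pointing down, gripper open.
Joint ranges: [-3.1, 3.1], [-0.76, 2.03], [0.27, 2.55], [-1.08, 4.22], [0.17, 2.65], [-2.57, 2.57]. Speed limits (rad/s): [2.79, 2.79, 3.14, 3.14, 3.14, 3.14].

## Interface

Orientations are given as [roll, pitch, yaw] about the fixed x, y, z axes, in that order (R = Rz(yaw) Ry(pitch) Rx(roll)).
In Python, from bench import robot, imaging gives the robot as it stands. The module is installed in compiled form; this text tells all that it offers.
- The arm moves only by the tool drive_tool, never from a script. Its argument "commands" is a list that holds one entry, the list of rows, each a list of 4 numbers: the shift along the tool's x, y, z as a fraction of full scale, then the turn about the tool's x as a fraction of full scale. A call has 1 to 20 rows; each row shifts and turns the commanded pose from where the row before left it, along the tool's axes as they then stand; what a row does not reach is not made up. Full scale, the value 1, is 0.25 m for a shift and 360 degrees for a turn. A row lasts 1/10 s, in which the tool goes at most 50 mm and 8.59 degrees, less where a joint would pass 70% of its speed; a pose out of reach is approached as far as the arm can. A call with a number of a shift or a turn outside -1 to 1 is refused whole. A call with a gripper value outside its range is refused whole. "grip" is the opening, from 0 (shut) to 1 (fully open), set as the call begins (left out, the last holds). The fingers move at their own pace and stop on an object; the grip force is fixed at half the most. Time passes only in rows, so rows that do not move let the fingers close. It gives the time, the measured TCP pose, the force and the opening at its end, in the units of the state.
- robot.get_obs(): the state, without advancing time (a new reading comes with each control period).
- imaging.snapshot(name): name is "scene" or "top" or "wrist"; returns a dict with "pixels" (420x560x3 uint8, red, green, blue), "z_map" (420x560 float32, m along the optical axis (not along the pixel's ray), 0 where there is no reading), "mtx" (3x3 intrinsics, pixels), "extrinsics" (4x4, takes a point from world to camera coordinates). Camera axes: x right, y up, looking along -z (the intrinsics and any distortion apply to the point x, -y, -z); pixel columns grow to the right and rows downward; lengths in m; the calibration is good to about 2 mm. A picture is of the moment at which its call begins.
- robot.close_job(): hands the job in, once; it reports no verdict.
The state is a dict: "time": time; "joint_positions": joint angles; "qvel": joint speeds; "joint_torque": joint torques, N m; "tool_pos": TCP position; "ee_rot": TCP orientation; "wrist_force": force on the tool from outside, world axes, zero at the start; "wrist_torque": the same for the moment, N m; "width": finger opening in m.
Only numpy, scipy, OpenCV 4.12 (cv2) and the standard library are available. Lean on these libraries where they do the work, as an engineer would, in place of code of your own. Each camera call takes 0.05 s, during which the arm holds its last target.

## Task

Grip the wooden platform of the ratchet display stand and draw it up until the pawl has clicked exactly three times from where it stands now (there is no going back down past a click), then bed it on the pawl by pressing the platform steadily down with about 22 N for a moment. After that stand the green bottle upright on the middle of the platform and let go, leaving the tape roll, paint pot and sponge where they are.

Things in the scene. Friction and masses are not known exactly. Their poses are not given: they have to be found in the camera images.
- stand: Ratchet stand, screwed to the table: dark foot plate 115 x 100 x 12 mm, grey tower 62 x 52 mm with its top 105 mm above the table; a toothed aluminium column slides vertically in it and carries the wooden platform. Origin: underside of the foot plate, on the column's axis, z up. Teeth and pawl are on its +x side; the pawl's orange thumb tab (frees the column, not needed) sticks out there.
- column (a joint): Height of the column over its lowest position, m, 0 to 0.072, grows upward. Drag holds it wherever it is left; moving it takes about 4 N either way. Teeth are 14 mm apart; the heights where they click are not marked. It starts between two clicks: the first one comes after 4 to 12 mm. Lift 3 to 6 mm beyond the last click so that the pawl falls fully under the tooth, then press back onto it.
- platform_mid (a point): Centre of the wooden platform, a flat-topped block 58 x 58 mm and 24 mm thick on the column's head; its sides are parallel to the stand's x and y. 144 mm above the stand's origin when the column is at 0. Free space below its underside to the tower's top is 27 mm plus the column's height.
- platform_top (a point): Middle of the platform's flat top face, 12 mm above platform_mid; its height over the table is 156 mm plus the column's value.
- bottle: The green glass bottle (see bottle_center); origin at the centre of its underside.
- bottle_center (a point): Green glass bottle with a cork, 48 mm diameter up to 64 mm height, then narrowing to a 22 mm neck, 92 mm tall in all, about 0.18 kg. The point is on its axis at half height, 46 mm above its underside; z is its axis.
- tape: Yellow tape roll lying flat, 70 mm across, 18 mm high; origin at the centre of its underside. Bystander.
- paint_pot: Blue paint pot with white lid, 56 mm across, 55 mm high; origin at the centre of its underside. Bystander.
- sponge: Green block sponge 75 x 50 x 25 mm; origin at the centre of its underside. Bystander.
- pawl: Orange sprung pawl, hinged on a pin along the stand's y; origin on the pin, 26 mm in +x from the column's axis, 58 mm above the table. As the column rises its nose rides up the next tooth and the pull grows by 5 to 9 N over the drag, then falls sharply, within 2 mm, to below the drag as it snaps under the tooth: one click. Pressed back, the tooth stops dead on it. Over 35 N on it damages it.

How it is judged:
By the outcome, as a careful person would: the job done as asked, in the order asked, and still so for the second after the job is handed in, with the robot touching nothing.
It also fails if it takes over 72 s, if anything falls off the work surface, if the arm or the gripper's body presses on something with over 40 N, if the wrist force passes 120 N, or if a joint passes its speed limit or range.

## Working session

There is one attempt and no reset: what is moved stays moved. The work goes in short steps, Python scripts to look and compute and a tool call to move; the robot and the scene stay as the last step left them, time stands still between calls to the robot, and variables do not carry over. Pictures are saved under pics/ and viewed, and the job is handed in when it is done.

Besides the shell and the picture viewer there is one more tool, called as name(argument=value, ...) on one line, values as JSON. drive_tool: Moves the arm, as the interface text tells. Shift numbers are shares of 0.25 m and turn numbers shares of 360 degrees, none past 1 either way. Its arguments: {"type":"object","properties":{"commands":{"type":"array","items":{"type":"array","items":{"type":"array","items":{"type":"number","minimum":-1,"maximum":1}}}},"grip":{"type":"number"}},"required":["commands"]}

```bash
mkdir -p pics; python3 - <<'E'
from bench import robot, imaging
import cv2,numpy as np
o=robot.get_obs(); print(o, robot.pinch_z)
for n in ["scene","top"]:
    s=imaging.snapshot(n); cv2.imwrite(f"pics/{n}0.png",s["pixels"][:,:,::-1]); np.savez(f"{n}0.npz",**{k:s[k] for k in s})
    print(n,s["mtx"],s["extrinsics"],s.keys())
E
```

```text
{'time': 0.0, 'joint_positions': array([-1.30611210e+00,  8.79329824e-02,  1.37224581e+00,  2.75342230e-05,
        1.68358828e+00, -1.03104212e-01]), 'qvel': array([-3.57213110e-05, -4.23759006e-04,  3.10296985e-04, -7.08998498e-04,
        4.70571432e-04,  4.57410824e-04]), 'joint_torque': array([-2.93542238e-03, -3.40189326e+01, -3.02431619e+01,  7.15948013e-02,
        3.29794642e-02, -1.75500436e-04]), 'tool_pos': array([ 0.19761298, -0.51268822,  0.20432049]), 'ee_rot': array([-1.68648523,  1.56862173,  1.82289893]), 'wrist_force': array([-0.37496594, -0.31679269, -0.48536327]), 'wrist_torque': array([ 0.00694281, -0.00401514,  0.03593933]), 'width': 0.09414235751447239} 0.0188
scene [[523.21723942   0.         282.64975469]
 [  0.         523.21723942 205.44286808]
 [  0.           0.           1.        ]] [[ 0.29422088  0.95564337  0.01340955 -0.1346962 ]
 [-0.75150316  0.22265661  0.62102097  0.29044489]
 [ 0.59048884 -0.19279466  0.78367924 -1.8968639 ]
 [ 0.          0.          0.          1.        ]] dict_keys(['pixels', 'z_map', 'mtx', 'extrinsics'])
top [[470.41474656   0.         275.58434125]
 [  0.         470.41474656 205.42413005]
 [  0.           0.           1.        ]] [[-0.0222867  -0.9995928  -0.01781959  0.02843985]
 [ 0.98816046 -0.02473111  0.15141756 -0.50701627]
 [-0.1517966  -0.01423402  0.98830926 -1.20474834]
 [ 0.          0.          0.          1.        ]] dict_keys(['pixels', 'z_map', 'mtx', 'extrinsics'])
```

View pics/scene0.png

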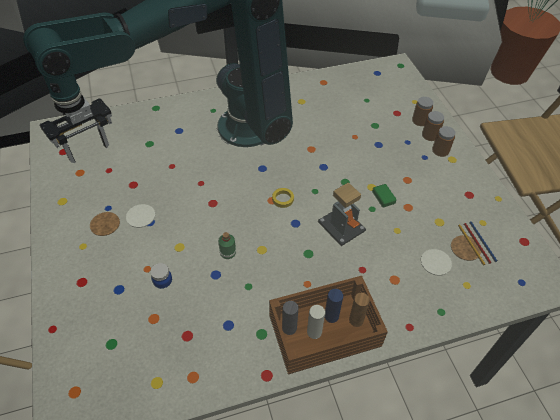

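View pics/top0.png

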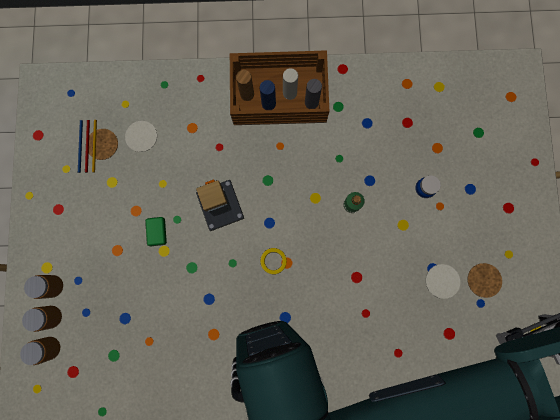

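Scene view: stand with platform at about (347,194), bottle (227,245), tape (283,198), pot (161,276) and sponge (384,195). Top view: platform (211,194), bottle (354,202). I'll measure them through depth.

```bash
cat > h.py <<'E'
import numpy as np,cv2
def cloud(s):
    z=s["z_map"];K=s["mtx"];E=s["extrinsics"]
    v,u=np.mgrid[:z.shape[0],:z.shape[1]]
    P=np.stack([(u-K[0,2])/K[0,0]*z,-(v-K[1,2])/K[1,1]*z,-z],-1)
    W=(P-E[:3,3])@E[:3,:3]
    W[z==0]=np.nan
    return W
def rect(p):
    r=cv2.minAreaRect((p*1000).astype(np.float32)); return r
E
python3 - <<'E'
import numpy as np,cv2
from h import *
for n,boxes in [("top",dict(stand=(185,170,255,240),bottle=(335,180,375,220),pot=(410,170,445,200),sponge=(140,210,170,250),tape=(255,240,292,282))),("scene",dict(stand=(310,175,380,248),bottle=(213,228,242,262)))]:
    s=np.load(n+"0.npz"); W=cloud(s); px=s["pixels"]
    print(n,"table z",np.nanmedian(W[300:310,300:360,2]) )
    for k,(a,b,c,d) in boxes.items():
        w=W[b:d,a:c].reshape(-1,3); w=w[np.isfinite(w[:,2])]; w=w[w[:,2]>0.008]
        zmax=np.percentile(w[:,2],99.5); t=w[w[:,2]>zmax-0.006]
        print(k,"n",len(w),"mean",w.mean(0).round(4),"min",w.min(0).round(3),"max",w.max(0).round(3),"zmax",zmax.round(4),"topmean",t.mean(0).round(4),"top rect",rect(t[:,:2]))
        if k=="stand":
            f=w[(w[:,2]<0.018)];print(" foot",rect(f[:,:2]),len(f))
            rgb=px[b:d,a:c].reshape(-1,3)
            print(np.histogram(w[:,2],bins=np.arange(0,0.22,0.01)))
E
python3 - <<'E'
import cv2
a=cv2.imread('pics/top0.png')[160:250,180:270]; b=cv2.imread('pics/scene0.png')[170:260,300:390]
import numpy as np
cv2.imwrite('pics/z0.png',cv2.resize(np.hstack([a,b]),None,fx=4.4,fy=4.4,interpolation=cv2.INTER_CUBIC))
E
```

```text
top table z -0.0005163291766993215
stand n 1547 mean [0.5096 0.1617 0.0797] min [0.449 0.089 0.008] max [0.585 0.233 0.171] zmax 0.1693 topmean [0.5167 0.1699 0.1653] top rect ((517.5576782226562, 169.1688995361328), (57.39781951904297, 56.656089782714844), 18.891088485717773)
 foot ((519.8309936523438, 161.4949493408203), (115.10681915283203, 118.06057739257812), 20.904150009155273) 721
(array([168, 558,  17,  18,  16,  22,  32,  28,  20,  20,  32,   0,   0,
         0,  14,  42, 556,   4,   0,   0,   0]), array([0.  , 0.01, 0.02, 0.03, 0.04, 0.05, 0.06, 0.07, 0.08, 0.09, 0.1 ,
       0.11, 0.12, 0.13, 0.14, 0.15, 0.16, 0.17, 0.18, 0.19, 0.2 , 0.21]))
bottle n 334 mean [ 0.5076 -0.1857  0.0638] min [ 0.487 -0.231  0.008] max [ 0.552 -0.166  0.097] zmax 0.0945 topmean [ 0.5112 -0.189   0.0915] top rect ((511.031494140625, -189.8126678466797), (14.372610092163086, 16.7495174407959), 23.559680938720703)
pot n 416 mean [ 0.5477 -0.3847  0.0456] min [ 0.523 -0.415  0.011] max [ 0.577 -0.361  0.061] zmax 0.0601 topmean [ 0.5491 -0.3904  0.0559] top rect ((550.4439697265625, -389.795318603
[... 754 characters left out ...]
375), (59.113651275634766, 58.717960357666016), 16.899658203125)
 foot ((481.8428955078125, 207.71852111816406), (185.56375122070312, 255.9521942138672), 50.97334289550781) 486
(array([119, 385,  81,  32,  31,  46, 124,  72,  75,  94, 104,  12,   1,
         1,  42,  75, 312,   2,   0,   0,   0]), array([0.  , 0.01, 0.02, 0.03, 0.04, 0.05, 0.06, 0.07, 0.08, 0.09, 0.1 ,
       0.11, 0.12, 0.13, 0.14, 0.15, 0.16, 0.17, 0.18, 0.19, 0.2 , 0.21]))
bottle n 356 mean [ 0.5272 -0.191   0.0548] min [ 0.493 -0.214  0.008] max [ 0.542 -0.166  0.096] zmax 0.0931 topmean [ 0.5163 -0.189   0.0907] top rect ((515.2050170898438, -189.2106170654297), (17.575904846191406, 17.5312557220459), 63.77324295043945)
```

View pics/z0.png

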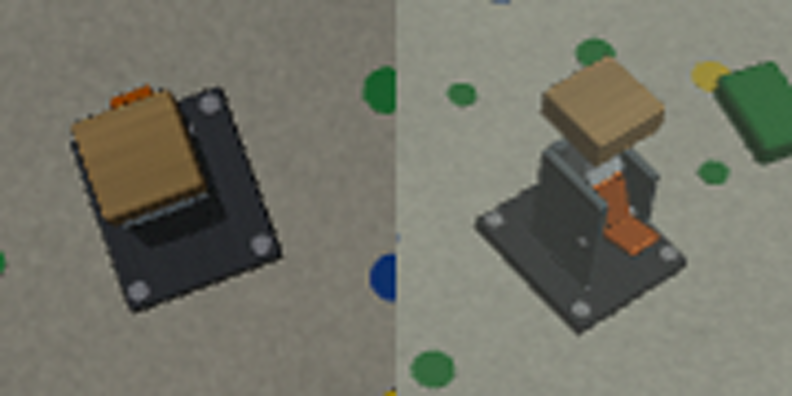

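```bash
cat >> h.py <<'E'
from scipy.spatial.transform import Rotation as Ro
def plan(target, yaw_y=None, o=None):
    """target TCP world; yaw_y: wanted world angle (deg, mod 180) of tool y axis."""
    from bench import robot
    o=o or robot.get_obs(); R=Ro.from_euler('xyz',o["ee_rot"]).as_matrix()
    d=R.T@(np.array(target)-o["tool_pos"])
    a=np.degrees(np.arctan2(R[1,1],R[0,1]))
    print("t",o["time"],"tcp",o["tool_pos"].round(4),"q6",o["joint_positions"].round(2),"F",o["wrist_force"].round(2),"w",round(o["width"],4))
    print("toolx",R[:,0].round(4),"tooly ang",a.round(2))
    print("shift mm",(d*1000).round(2),"units/0.25",(d/0.25).round(4))
    if yaw_y is not None:
        dw=(yaw_y-a+90)%180-90; t=dw*np.sign(R[2,0]); print("turn about tool x deg",t.round(2),"frac",(t/360).round(4))
E
python3 - <<'E'
from h import *
plan([0.52,0.169,0.24],18+90)
# refine platform: edges by wood colour in both cams, top face only
for n,(a,b,c,d) in dict(top=(185,170,240,225),scene=(325,175,370,220)).items():
    s=np.load(n+"0.npz");W=cloud(s)
    w=W[b:d,a:c].reshape(-1,3);w=w[(w[:,2]>0.155)]
    z=np.median(w[:,2]);t=w[abs(w[:,2]-z)<0.004];print(n,z,len(t),rect(t[:,:2]),t[:,:2].min(0),t[:,:2].max(0))
E
```

```text
t 0.1 tcp [ 0.1977 -0.5127  0.2044] q6 [-1.31  0.09  1.37  0.    1.68 -0.1 ] F [-0.66 -0.66  0.48] w 0.0936
toolx [-5.0e-04  1.9e-03 -1.0e+00] tooly ang -68.92
shift mm [ -34.43 -520.28 -545.95] units/0.25 [-0.1377 -2.0811 -2.1838]
turn about tool x deg 3.08 frac 0.0085
top 0.1639680133063663 541 ((518.13330078125, 169.43386840820312), (58.42887878417969, 57.70334243774414), 19.057567596435547) [0.48351257 0.13497332] [0.55426849 0.20443449]
scene 0.1635410914054913 301 ((522.1279296875, 168.4212188720703), (62.619449615478516, 60.204689025878906), 16.901912689208984) [0.48745371 0.13340986] [0.55755504 0.20435255]
```

drive_tool(commands=[[[-0.03,-0.05,-0.05,0],[-0.03,-0.1,-0.1,0],[-0.03,-0.11,-0.115,0],[-0.03,-0.11,-0.115,0],[-0.02,-0.11,-0.115,0.004],[0,-0.11,-0.115,0.004],[0,-0.11,-0.115,0],[0,-0.11,-0.115,0],[0,-0.11,-0.115,0],[0,-0.11,-0.115,0],[0,-0.11,-0.115,0],[0,-0.11,-0.115,0],[0,-0.11,-0.115,0],[0,-0.11,-0.115,0],[0,-0.11,-0.115,0],[0,-0.11,-0.115,0],[0,-0.11,-0.115,0],[0,-0.11,-0.115,0],[0,-0.08,-0.09,0],[0,-0.04,-0.05,0]]], grip=1)

```text
time: 2.1
tool_pos: [0.5362, 0.1422, 0.2405]
ee_rot: [-0.906, 1.57, 2.556]
wrist_force: [0.1, -0.3, -0.5]
width: 0.0944
```

```bash
python3 - <<'E'
from h import *
from bench import imaging
plan([0.5195,0.169,0.24],108)
s=imaging.snapshot("wrist"); cv2.imwrite("pics/w1.png",s["pixels"][:,:,::-1]); np.savez("w1.npz",**s)
E
```

```text
t 2.1 tcp [0.5362 0.1422 0.2405] q6 [0.16 0.09 1.29 0.   1.75 1.41] F [ 0.12 -0.27 -0.47] w 0.0944
toolx [-7.e-04  4.e-04 -1.e+00] tooly ang -71.62
shift mm [  0.49 -30.64   7.38] units/0.25 [ 0.002  -0.1226  0.0295]
turn about tool x deg 0.38 frac 0.001
```

View pics/w1.png

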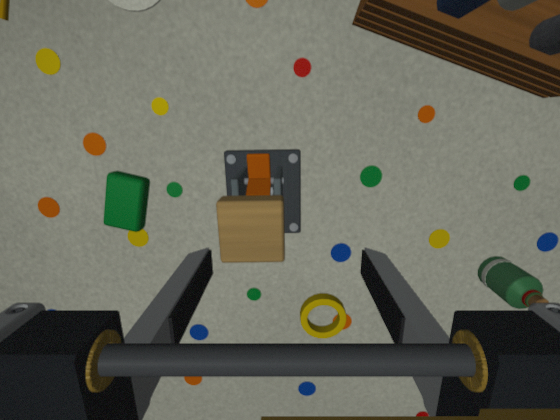

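The wrist view shows the platform at about (251,229), the tab toward the top of the image, and the sides nearly square to the jaws. I'll move over it and measure from the wrist view.

drive_tool(commands=[[[0,-0.06,0.015,0.001],[0,-0.06,0.015,0],[0,0,0,0]]])

```text
time: 2.45
tool_pos: [0.5188, 0.1664, 0.2411]
ee_rot: [-2.608, 1.57, 0.846]
wrist_force: [0.7, -1.2, -0.1]
width: 0.0941
```

```bash
python3 - <<'E'
from h import *
from bench import imaging
plan([0.5195,0.169,0.134],108)
for f in (None,1):
    s=np.load("w1.npz") if f is None else imaging.snapshot("wrist")
    if f: cv2.imwrite("pics/w2.png",s["pixels"][:,:,::-1]); np.savez("w2.npz",**s)
    W=cloud(s); px=s["pixels"].astype(int)
    m=(W[...,2]>0.155)&(W[...,2]<0.172)&(px[...,0]-px[...,2]>25)
    n,l,st,c=cv2.connectedComponentsWithStats(m.astype(np.uint8)); i=1+st[1:,4].argmax()
    t=W[l==i]; print(st[i],np.median(t[:,2]),rect(t[:,:2]),t.mean(0))
E
```

```text
t 2.45 tcp [0.5188 0.1664 0.2411] q6 [0.21 0.07 1.32 0.   1.75 1.46] F [ 0.66 -1.2  -0.09] w 0.0941
toolx [ 3.e-04  3.e-04 -1.e+00] tooly ang -72.08
shift mm [107.09  -2.29  -1.41] units/0.25 [ 0.4284 -0.0091 -0.0056]
turn about tool x deg -0.08 frac -0.0002
[ 217  198   67   65 4118] 0.16436162799647863 ((519.139892578125, 169.33413696289062), (57.78557205200195, 57.187686920166016), 18.9578857421875) [0.52145773 0.16968851 0.16416528]
[ 249  188   68   66 4236] 0.16436923377798301 ((519.1758422851562, 169.27415466308594), (57.75879669189453, 57.444576263427734), 19.4747371673584) [0.52108478 0.16971583 0.16419788]
```

View pics/w2.png

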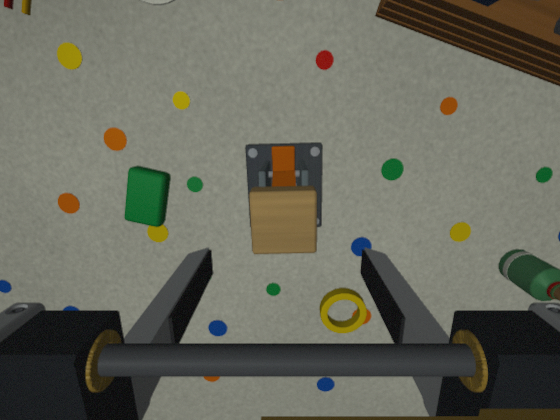

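drive_tool(commands=[[[0.04,-0.011,-0.006,-0.003],[0.1,0,0,0],[0.1,0,0,0],[0.08,0,0,0],[0.06,0,0,0],[0.04,0,0,0],[0.008,0,0,0],[0,0,0,0]]])

```text
time: 3.3
tool_pos: [0.521, 0.1686, 0.1337]
ee_rot: [2.693, 1.57, -0.119]
wrist_force: [0.5, 0.7, -0.5]
width: 0.0942
```

drive_tool(commands=[[[0,0,0,0],[0,0,0,0],[0,0,0,0],[0,0,0,0],[0,0,0,0],[0,0,0,0]]], grip=0)

```text
time: 3.9
tool_pos: [0.5205, 0.1697, 0.1337]
ee_rot: [-1.888, 1.569, 1.584]
wrist_force: [-0.7, 2.9, 1.7]
width: 0.0574
```

drive_tool(commands=[[[0,0,0,0],[0,0,0,0],[0,0,0,0],[0,0,0,0]]])

```text
time: 4.3
tool_pos: [0.5205, 0.1697, 0.1337]
ee_rot: [-1.834, 1.569, 1.639]
wrist_force: [-1.4, 5.5, 1.2]
width: 0.0577
```

drive_tool(commands=[[[0,-0.004,0,0],[0,0,0,0],[-0.004,0,0,0]]])

```text
time: 4.6
tool_pos: [0.5205, 0.1697, 0.1337]
ee_rot: [-1.217, 1.57, 2.255]
wrist_force: [2.8, 2.9, -5.6]
width: 0.0582
```

drive_tool(commands=[[[-0.004,0,0,0]]])

```text
time: 4.7
tool_pos: [0.5204, 0.1697, 0.1338]
ee_rot: [-0.411, 1.57, 3.061]
wrist_force: [5.0, 3.6, -9.7]
width: 0.0577
```

drive_tool(commands=[[[-0.004,0,0,0]]])

```text
time: 4.8
tool_pos: [0.5204, 0.1697, 0.1345]
ee_rot: [-0.258, 1.57, -3.069]
wrist_force: [3.6, 3.6, -9.6]
width: 0.0579
```

drive_tool(commands=[[[-0.004,0,0,0]]])

```text
time: 4.9
tool_pos: [0.5204, 0.1697, 0.1354]
ee_rot: [-0.231, 1.57, -3.043]
wrist_force: [3.4, 3.4, -10.1]
width: 0.0577
```

drive_tool(commands=[[[-0.004,0,0,0]]])

```text
time: 5.0
tool_pos: [0.5204, 0.1697, 0.1362]
ee_rot: [-0.226, 1.569, -3.038]
wrist_force: [3.9, 3.1, -10.2]
width: 0.0581
```

drive_tool(commands=[[[-0.004,0,0,0]]])

```text
time: 5.1
tool_pos: [0.5204, 0.1697, 0.137]
ee_rot: [-0.213, 1.569, -3.025]
wrist_force: [3.9, 3.6, -10.6]
width: 0.0581
```

drive_tool(commands=[[[-0.004,0,0,0]]])

```text
time: 5.2
tool_pos: [0.5204, 0.1697, 0.1379]
ee_rot: [-0.194, 1.569, -3.006]
wrist_force: [4.2, 3.5, -11.5]
width: 0.0577
```

drive_tool(commands=[[[-0.004,0,0,0]]])

```text
time: 5.3
tool_pos: [0.5204, 0.1697, 0.1387]
ee_rot: [-0.17, 1.569, -2.981]
wrist_force: [6.0, 2.9, -12.3]
width: 0.0581
```

drive_tool(commands=[[[-0.004,0,0,0]]])

```text
time: 5.4
tool_pos: [0.5204, 0.1697, 0.1395]
ee_rot: [-0.186, 1.569, -2.998]
wrist_force: [5.0, 3.6, -11.9]
width: 0.0579
```

drive_tool(commands=[[[-0.004,0,0,0]]])

```text
time: 5.5
tool_pos: [0.5204, 0.1697, 0.1403]
ee_rot: [-0.18, 1.569, -2.992]
wrist_force: [5.3, 4.5, -11.2]
width: 0.0576
```

drive_tool(commands=[[[-0.004,0,0,0]]])

```text
time: 5.6
tool_pos: [0.5204, 0.1696, 0.1419]
ee_rot: [-0.185, 1.569, -2.997]
wrist_force: [3.9, 3.3, -6.9]
width: 0.0578
```

drive_tool(commands=[[[-0.004,0,0,0]]])

```text
time: 5.7
tool_pos: [0.5205, 0.1697, 0.1444]
ee_rot: [-0.242, 1.57, -3.054]
wrist_force: [2.5, 2.8, -4.0]
width: 0.0576
```

drive_tool(commands=[[[-0.004,0,0,0]]])

```text
time: 5.8
tool_pos: [0.5205, 0.1697, 0.1462]
ee_rot: [-0.449, 1.571, 3.022]
wrist_force: [2.4, 3.5, -5.8]
width: 0.0578
```

drive_tool(commands=[[[-0.004,0,0,0]]])

```text
time: 5.9
tool_pos: [0.5204, 0.1697, 0.1468]
ee_rot: [-0.191, 1.571, -3.002]
wrist_force: [3.0, 2.7, -7.5]
width: 0.0578
```

drive_tool(commands=[[[-0.004,0,0,0]]])

```text
time: 6.0
tool_pos: [0.5204, 0.1697, 0.1476]
ee_rot: [-0.091, 1.57, -2.902]
wrist_force: [4.1, 3.2, -8.3]
width: 0.0579
```

drive_tool(commands=[[[-0.004,0,0,0]]])

```text
time: 6.1
tool_pos: [0.5204, 0.1697, 0.1485]
ee_rot: [-0.159, 1.57, -2.971]
wrist_force: [4.4, 3.4, -9.5]
width: 0.0578
```

First click was at tool z of about 0.141–0.142 m, since the pull dropped from 12 to 4 N. The next ones should be near 0.155 and 0.169.

drive_tool(commands=[[[-0.004,0,0,0],[-0.004,0,0,0]]])

```text
time: 6.3
tool_pos: [0.5204, 0.1697, 0.1502]
ee_rot: [-0.14, 1.57, -2.952]
wrist_force: [4.5, 3.6, -9.6]
width: 0.0575
```

drive_tool(commands=[[[-0.004,0,0,0],[-0.004,0,0,0]]])

```text
time: 6.5
tool_pos: [0.5204, 0.1697, 0.1518]
ee_rot: [-0.159, 1.57, -2.97]
wrist_force: [5.7, 3.6, -11.1]
width: 0.0575
```

drive_tool(commands=[[[-0.004,0,0,0]]])

```text
time: 6.6
tool_pos: [0.5204, 0.1697, 0.1526]
ee_rot: [-0.105, 1.57, -2.916]
wrist_force: [5.6, 3.3, -12.7]
width: 0.0577
```

drive_tool(commands=[[[-0.004,0,0,0]]])

```text
time: 6.7
tool_pos: [0.5204, 0.1697, 0.1535]
ee_rot: [-0.108, 1.57, -2.919]
wrist_force: [6.2, 4.0, -12.2]
width: 0.0576
```

drive_tool(commands=[[[-0.004,0,0,0]]])

```text
time: 6.8
tool_pos: [0.5204, 0.1697, 0.1543]
ee_rot: [-0.116, 1.57, -2.928]
wrist_force: [6.2, 3.3, -11.7]
width: 0.058
```

drive_tool(commands=[[[-0.004,0,0,0]]])

```text
time: 6.9
tool_pos: [0.5204, 0.1697, 0.1557]
ee_rot: [-0.105, 1.57, -2.917]
wrist_force: [4.0, 3.3, -6.9]
width: 0.0577
```

drive_tool(commands=[[[-0.004,0,0,0]]])

```text
time: 7.0
tool_pos: [0.5205, 0.1697, 0.1582]
ee_rot: [0.022, 1.571, -2.789]
wrist_force: [2.5, 3.0, -3.7]
width: 0.0578
```

Second click was at about 0.155, as predicted, so the platform is not slipping in the jaws.

drive_tool(commands=[[[-0.004,0,0,0],[-0.004,0,0,0],[-0.004,0,0,0],[-0.004,0,0,0]]])

```text
time: 7.4
tool_pos: [0.5204, 0.1697, 0.1616]
ee_rot: [0.048, 1.571, -2.764]
wrist_force: [4.3, 4.1, -9.5]
width: 0.0575
```

drive_tool(commands=[[[-0.004,0,0,0],[-0.004,0,0,0],[-0.004,0,0,0]]])

```text
time: 7.7
tool_pos: [0.5204, 0.1697, 0.1641]
ee_rot: [-0.027, 1.57, -2.839]
wrist_force: [5.3, 2.9, -10.7]
width: 0.0578
```

drive_tool(commands=[[[-0.004,0,0,0],[-0.004,0,0,0]]])

```text
time: 7.9
tool_pos: [0.5204, 0.1697, 0.1658]
ee_rot: [-0.094, 1.57, -2.906]
wrist_force: [5.5, 4.0, -11.2]
width: 0.0575
```

drive_tool(commands=[[[-0.004,0,0,0]]])

```text
time: 8.0
tool_pos: [0.5204, 0.1697, 0.1666]
ee_rot: [-0.081, 1.57, -2.893]
wrist_force: [6.0, 2.9, -11.8]
width: 0.0578
```

drive_tool(commands=[[[-0.004,0,0,0]]])

```text
time: 8.1
tool_pos: [0.5204, 0.1697, 0.1674]
ee_rot: [-0.094, 1.57, -2.906]
wrist_force: [6.2, 3.1, -13.2]
width: 0.0578
```

drive_tool(commands=[[[-0.004,0,0,0]]])

```text
time: 8.2
tool_pos: [0.5204, 0.1697, 0.1682]
ee_rot: [-0.096, 1.569, -2.908]
wrist_force: [5.3, 3.8, -12.3]
width: 0.0577
```

drive_tool(commands=[[[-0.004,0,0,0]]])

```text
time: 8.3
tool_pos: [0.5204, 0.1697, 0.1696]
ee_rot: [-0.081, 1.57, -2.892]
wrist_force: [4.9, 3.5, -6.6]
width: 0.0574
```

drive_tool(commands=[[[-0.004,0,0,0]]])

```text
time: 8.4
tool_pos: [0.5205, 0.1697, 0.1721]
ee_rot: [0.192, 1.571, -2.62]
wrist_force: [3.1, 2.8, -4.5]
width: 0.0576
```

drive_tool(commands=[[[-0.004,0,0,0]]])

```text
time: 8.5
tool_pos: [0.5205, 0.1697, 0.1738]
ee_rot: [2.885, 1.57, 0.073]
wrist_force: [2.5, 3.1, -4.6]
width: 0.0578
```

drive_tool(commands=[[[0,0,0,0]]])

```text
time: 8.6
tool_pos: [0.5205, 0.1697, 0.1741]
ee_rot: [2.916, 1.57, 0.104]
wrist_force: [2.7, 2.9, -4.7]
width: 0.0579
```

Third click was at about 0.169, and the platform is now about 5 mm past it. Next I press back down.

drive_tool(commands=[[[0.004,0,0,0],[0.004,0,0,0],[0.004,0,0,0]]])

```text
time: 8.9
tool_pos: [0.5205, 0.1697, 0.1721]
ee_rot: [2.994, 1.569, 0.183]
wrist_force: [-0.1, 2.7, 4.3]
width: 0.0579
```

drive_tool(commands=[[[0.004,0,0,0],[0.004,0,0,0]]])

```text
time: 9.1
tool_pos: [0.5205, 0.1697, 0.1693]
ee_rot: [2.924, 1.57, 0.112]
wrist_force: [-0.6, 1.5, 9.4]
width: 0.0578
```

drive_tool(commands=[[[0.004,0,0,0],[0.004,0,0,0]]])

```text
time: 9.3
tool_pos: [0.5206, 0.1697, 0.1692]
ee_rot: [2.967, 1.568, 0.156]
wrist_force: [-3.5, 1.5, 15.4]
width: 0.058
```

drive_tool(commands=[[[0.004,0,0,0]]])

```text
time: 9.4
tool_pos: [0.5206, 0.1697, 0.1691]
ee_rot: [2.94, 1.568, 0.128]
wrist_force: [-4.5, 1.7, 17.4]
width: 0.0578
```

The tooth has stopped dead at 0.1692. I'll increase to 22 N.

drive_tool(commands=[[[0.003,0,0,0],[0,0,0,0]]])

```text
time: 9.6
tool_pos: [0.5206, 0.1697, 0.1691]
ee_rot: [2.912, 1.567, 0.1]
wrist_force: [-5.0, 0.7, 17.3]
width: 0.0574
```

drive_tool(commands=[[[0.002,0,0,0],[0,0,0,0]]])

```text
time: 9.8
tool_pos: [0.5207, 0.1697, 0.1691]
ee_rot: [2.927, 1.567, 0.116]
wrist_force: [-5.7, 0.8, 17.7]
width: 0.0578
```

drive_tool(commands=[[[0.004,0,0,0],[0,0,0,0]]])

```text
time: 10.0
tool_pos: [0.5207, 0.1697, 0.169]
ee_rot: [2.909, 1.566, 0.097]
wrist_force: [-5.6, 1.1, 20.7]
width: 0.0574
```

drive_tool(commands=[[[0.002,0,0,0],[0,0,0,0]]])

```text
time: 10.2
tool_pos: [0.5207, 0.1697, 0.169]
ee_rot: [2.924, 1.566, 0.113]
wrist_force: [-7.0, 0.2, 22.9]
width: 0.0576
```

drive_tool(commands=[[[0,0,0,0],[0,0,0,0],[0,0,0,0],[0,0,0,0],[0,0,0,0]]])

```text
time: 10.7
tool_pos: [0.5207, 0.1697, 0.169]
ee_rot: [2.917, 1.566, 0.106]
wrist_force: [-6.8, 0.4, 22.5]
width: 0.0578
```

drive_tool(commands=[[[0,0,0,0],[0,0,0,0],[0,0,0,0],[0,0,0,0],[0,0,0,0]]])

```text
time: 11.2
tool_pos: [0.5207, 0.1697, 0.169]
ee_rot: [2.923, 1.566, 0.112]
wrist_force: [-6.8, 0.9, 22.7]
width: 0.0576
```

It held about 22.6 N for 1 s. Now I unload, release and back off.

drive_tool(commands=[[[-0.006,0,0,0],[-0.006,0,0,0],[-0.004,0,0,0],[0,0,0,0]]])

```text
time: 11.6
tool_pos: [0.5206, 0.1697, 0.1692]
ee_rot: [2.792, 1.568, -0.02]
wrist_force: [-3.6, 1.5, 9.8]
width: 0.0577
```

drive_tool(commands=[[[0,0,0,0],[0,0,0,0],[0,0,0,0],[0,0,0,0],[0,0,0,0]]], grip=1)

```text
time: 12.1
tool_pos: [0.5202, 0.1693, 0.1661]
ee_rot: [0.346, 1.569, -2.465]
wrist_force: [-0.5, 0.3, 0.3]
width: 0.0928
```

drive_tool(commands=[[[-0.05,0,0,0],[-0.1,0,0,0],[-0.12,0,0,0],[-0.1,0,0,0],[-0.05,0,0,0],[0,0,0,0]]])

```text
time: 12.7
tool_pos: [0.5214, 0.1699, 0.2747]
ee_rot: [2.988, 1.565, 0.177]
wrist_force: [-0.9, 1.3, 0.2]
width: 0.094
```

```bash
python3 - <<'E'
from h import *
from bench import imaging
plan([0.513,-0.189,0.22],None)
for n in("wrist","top"):
    s=imaging.snapshot(n)
    cv2.imwrite(f"pics/{n}3.png",s["pixels"][:,:,::-1])
    W=cloud(s); px=s["pixels"].astype(int)
    m=(W[...,2]>0.18)&(W[...,2]<0.22)&(px[...,0]-px[...,2]>25)&(abs(W[...,0]-.52)<.07)&(abs(W[...,1]-.17)<.07)
    t=W[m]; 
    if len(t): print(n,len(t),np.median(t[:,2]),rect(t[:,:2]))
E
```

```text
t 12.7 tcp [0.5214 0.1699 0.2747] q6 [ 0.21  0.08  1.25 -0.    1.81  1.45] F [-0.86  1.27  0.25] w 0.094
toolx [ 5.3e-03  9.0e-04 -1.0e+00] tooly ang -71.09
shift mm [ 54.31 336.74 124.56] units/0.25 [0.2172 1.347  0.4982]
wrist 4326 0.2000544504238215 ((519.1329956054688, 169.26174926757812), (58.08131408691406, 57.41058349609375), 19.293624877929688)
top 178 0.20000435292698138 ((514.2050170898438, 167.829833984375), (49.59654235839844, 58.30400085449219), 18.418197631835938)
```

View pics/wrist3.png

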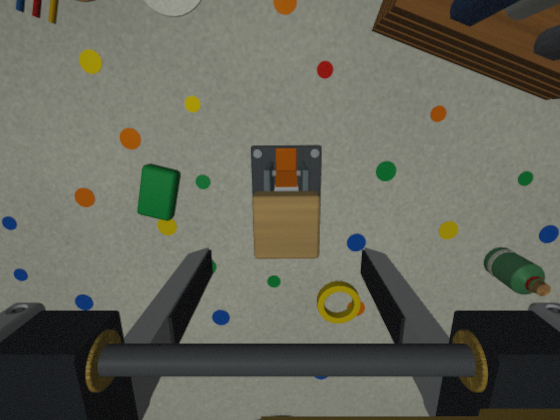

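The wrist view shows the platform at (286,225), still centred and flat. Its top is at 0.200 m, a rise of 35.6 mm, matching the tool's travel. Now the bottle.

drive_tool(commands=[[[0,0.06,0.025,0],[0,0.12,0.045,0],[0,0.15,0.055,0],[0,0.15,0.055,0],[0,0.15,0.055,0],[0,0.15,0.055,0],[0.04,0.15,0.055,0],[0.05,0.15,0.055,0],[0.05,0.15,0.055,0],[0.04,0.08,0.03,0],[0.02,0.037,0.013,0],[0,0,0,0]]], grip=1)

```text
time: 14.0
tool_pos: [0.5103, -0.1902, 0.2195]
ee_rot: [-0.751, 1.566, 2.718]
wrist_force: [0.2, -0.7, -0.5]
width: 0.0941
```

```bash
python3 - <<'E'
from h import *
from bench import imaging
plan([0.513,-0.189,0.024],None)
s=imaging.snapshot("wrist")
cv2.imwrite(f"pics/w4.png",s["pixels"][:,:,::-1])
W=cloud(s)
near=(abs(W[...,0]-.513)<.05)&(abs(W[...,1]+.189)<.05)
for lo,hi in((.015,.06),(.08,.1)):
    t=W[near&(W[...,2]>lo)&(W[...,2]<hi)]; print(lo,len(t),t.mean(0) if len(t) else '',t.min(0),t.max(0))
# fit body cylinder
t=W[near&(W[...,2]>.015)&(W[...,2]<.062)]
from scipy.optimize import least_squares
r=least_squares(lambda p:np.hypot(t[:,0]-p[0],t[:,1]-p[1])-.024,[.513,-.189],loss='soft_l1',f_scale=.001);print(r.x,np.median(abs(r.fun)))
E
```

```text
t 14.0 tcp [ 0.5103 -0.1902  0.2195] q6 [-0.46  0.08  1.35 -0.    1.71  0.78] F [ 0.18 -0.71 -0.45] w 0.0941
toolx [-0.0039  0.0018 -1.    ] tooly ang -71.23
shift mm [195.49   0.3   -3.53] units/0.25 [ 0.782   0.0012 -0.0141]
0.015 250 [ 0.53124209 -0.18387652  0.03632602] [ 0.50901929 -0.21073713  0.01507731] [ 0.53707678 -0.1659858   0.05961322]
0.08 325 [ 0.51409144 -0.18976081  0.08898039] [ 0.50359043 -0.20076582  0.08003412] [ 0.52293895 -0.17966867  0.09329071]
[ 0.51229996 -0.19045749] 0.00017986596979740685
```

View pics/w4.png

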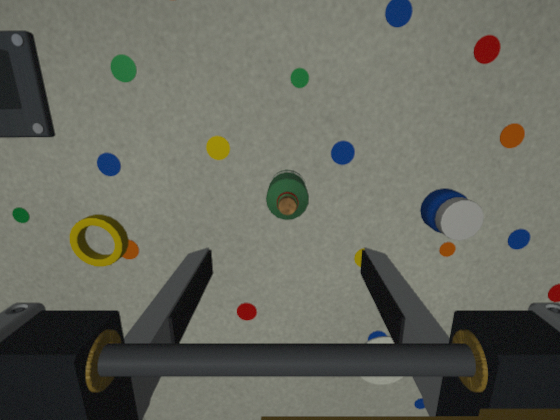

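The wrist view shows the bottle at about (287,195), and the cylinder fit puts its axis at (0.5123, -0.1905). Next I descend over it.

drive_tool(commands=[[[0.05,0.006,-0.01,0],[0.1,0,0,0],[0.14,0,0,0],[0.14,0,0,0],[0.14,0,0,0],[0.1,0,0,0],[0.07,0,0,0],[0.04,0,0,0],[0.01,0,0,0],[0,0,0,0]]])

```text
time: 15.05
tool_pos: [0.5151, -0.1894, 0.0247]
ee_rot: [2.365, 1.57, -0.446]
wrist_force: [-0.6, 0.0, -0.5]
width: 0.0939
```

drive_tool(commands=[[[0,0,0,0],[0,0,0,0],[0,0,0,0],[0,0,0,0],[0,0,0,0],[0,0,0,0],[0,0,0,0],[0,0,0,0]]], grip=0)

```text
time: 15.85
tool_pos: [0.5145, -0.1898, 0.0243]
ee_rot: [-0.994, 1.571, 2.477]
wrist_force: [-0.3, 0.9, 0.6]
width: 0.0475
```

drive_tool(commands=[[[-0.02,0,0,0],[-0.06,0,0,0],[-0.1,0,0,0],[-0.14,0,0,0],[-0.14,0,0,0],[-0.14,0,0,0],[-0.14,0,0,0],[-0.14,0,0,0],[-0.1,0,0,0],[-0.05,0,0,0],[0,0,0,0]]])

```text
time: 16.95
tool_pos: [0.5153, -0.1902, 0.2846]
ee_rot: [2.333, 1.566, -0.479]
wrist_force: [0.0, -0.2, -1.4]
width: 0.0478
```

```bash
python3 - <<'E'
from h import *
plan([0.521,0.170,0.275],None)
E
```

```text
t 16.95 tcp [ 0.5153 -0.1902  0.2846] q6 [-0.46  0.08  1.22 -0.    1.83  0.78] F [ 0.03 -0.16 -1.41] w 0.0478
toolx [ 0.0045 -0.0023 -1.    ] tooly ang -71.09
shift mm [   8.75 -338.94 -122.13] units/0.25 [ 0.035  -1.3557 -0.4885]
```

drive_tool(commands=[[[0,-0.03,-0.01,0],[0,-0.08,-0.03,0],[0,-0.12,-0.043,0],[0,-0.14,-0.05,0],[0,-0.14,-0.05,0],[0,-0.14,-0.05,0],[0,-0.14,-0.05,0],[0,-0.14,-0.05,0],[0,-0.14,-0.05,0],[0.01,-0.12,-0.045,0],[0.01,-0.08,-0.03,0],[0.01,-0.055,-0.02,0],[0,-0.025,-0.01,0],[0,0,0,0],[0,0,0,0]]])

```text
time: 18.45
tool_pos: [0.5206, 0.1682, 0.274]
ee_rot: [0.735, 1.57, -2.078]
wrist_force: [0.5, -1.0, -1.5]
width: 0.0477
```

```bash
python3 - <<'E'
from h import *
from bench import imaging
plan([0.521,0.170,0.2265],None)
for n in ("scene",):
    s=imaging.snapshot(n); c=s["pixels"][120:270,270:430,::-1]
    cv2.imwrite(f"pics/{n}5.png",cv2.resize(c,None,fx=4,fy=4,interpolation=cv2.INTER_CUBIC))
    W=cloud(s);px=s["pixels"].astype(int)
    m=(abs(W[...,0]-.53)<.05)&(abs(W[...,1]-.17)<.05)&(W[...,2]>.203)&(W[...,2]<.36)&(px[...,1]-px[...,0]>10)
    t=W[m];print(len(t),t.min(0),t.max(0))
    b=t[t[:,2]<t[:,2].min()+.045]
    from scipy.optimize import least_squares
    r=least_squares(lambda p:np.hypot(b[:,0]-p[0],b[:,1]-p[1])-.024,[.515,.17],loss='soft_l1',f_scale=.001);print(r.x,np.median(abs(r.fun)),len(b))
E
```

```text
t 18.45 tcp [0.5206 0.1682 0.274 ] q6 [ 0.21  0.08  1.25 -0.    1.82  1.45] F [ 0.53 -0.97 -1.45] w 0.0477
toolx [-4.e-04 -8.e-04 -1.e+00] tooly ang -71.14
shift mm [47.47 -1.62 -0.97] units/0.25 [ 0.1899 -0.0065 -0.0039]
251 [0.5127523  0.14476869 0.2498815 ] [0.54745857 0.19384662 0.33239756]
[0.52034441 0.16772348] 0.0008593557385640216 105
```

View pics/scene5.png

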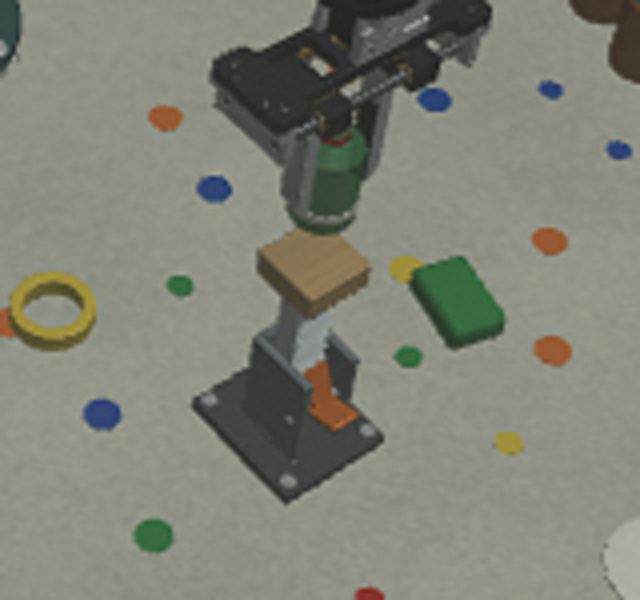

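The bottle hangs upright over the platform, with its base at about (322,228) in this crop and 0.250 m high. I'll centre it and lower.

drive_tool(commands=[[[0.02,-0.0065,-0.004,0],[0.05,0,0,0],[0.05,0,0,0],[0.04,0,0,0],[0.02,0,0,0],[0.008,0,0,0],[0,0,0,0],[0,0,0,0]]])

```text
time: 19.3
tool_pos: [0.5213, 0.1709, 0.2278]
ee_rot: [2.953, 1.57, 0.142]
wrist_force: [-0.3, -0.1, -1.1]
width: 0.0476
```

drive_tool(commands=[[[0.004,0,0,0],[0,0,0,0]]])

```text
time: 19.5
tool_pos: [0.5212, 0.1709, 0.2266]
ee_rot: [2.894, 1.57, 0.082]
wrist_force: [0.1, -0.3, -1.4]
width: 0.0476
```

drive_tool(commands=[[[0.003,0,0,0],[0,0,0,0]]])

```text
time: 19.7
tool_pos: [0.521, 0.1708, 0.2254]
ee_rot: [1.68, 1.571, -1.132]
wrist_force: [-0.5, -0.1, -0.8]
width: 0.0475
```

drive_tool(commands=[[[0.002,0.002,0,0],[0,0,0,0]]])

```text
time: 19.9
tool_pos: [0.5213, 0.1705, 0.2251]
ee_rot: [-2.757, 1.57, 0.715]
wrist_force: [0.3, 0.6, -0.9]
width: 0.0478
```

drive_tool(commands=[[[0.002,0,0,0],[0,0,0,0]]])

```text
time: 20.1
tool_pos: [0.5213, 0.1705, 0.2251]
ee_rot: [3.133, 1.57, 0.321]
wrist_force: [-0.3, 0.6, 1.8]
width: 0.0474
```

drive_tool(commands=[[[0.002,0,0,0],[0,0,0,0]]])

```text
time: 20.3
tool_pos: [0.5213, 0.1705, 0.2251]
ee_rot: [3.047, 1.569, 0.236]
wrist_force: [-2.0, 0.3, 5.4]
width: 0.0476
```

There is contact at z = 0.2251 with a few N. I'll ease off slightly, release and retreat.

drive_tool(commands=[[[-0.002,0,0,0],[0,0,0,0]]])

```text
time: 20.5
tool_pos: [0.5213, 0.1705, 0.2251]
ee_rot: [3.111, 1.57, 0.3]
wrist_force: [-1.3, 0.7, 5.5]
width: 0.0478
```

drive_tool(commands=[[[0,0,0,0],[0,0,0,0],[0,0,0,0],[0,0,0,0],[0,0,0,0],[0,0,0,0]]], grip=1)

```text
time: 21.1
tool_pos: [0.5212, 0.1703, 0.2243]
ee_rot: [0.502, 1.571, -2.309]
wrist_force: [0.4, -0.5, -0.5]
width: 0.0917
```

drive_tool(commands=[[[-0.02,0,0,0],[-0.05,0,0,0],[-0.1,0,0,0],[-0.12,0,0,0],[-0.12,0,0,0],[-0.1,0,0,0],[-0.05,0,0,0],[0,0,0,0]]])

```text
time: 21.9
tool_pos: [0.5219, 0.1706, 0.3686]
ee_rot: [3.016, 1.564, 0.205]
wrist_force: [0.1, -0.1, -0.1]
width: 0.0942
```

```bash
python3 - <<'E'
from h import *
from bench import imaging
plan([0.521,0.170,0.275],None)
out=[]
for n in ("scene","wrist"):
    s=imaging.snapshot(n); 
    cv2.imwrite(f"pics/{n}6.png",s["pixels"][:,:,::-1])
    W=cloud(s);px=s["pixels"].astype(int)
    near=(abs(W[...,0]-.52)<.05)&(abs(W[...,1]-.17)<.05)
    t=W[near&(W[...,2]>.19)&(W[...,2]<.205)&(px[...,0]-px[...,2]>25)]
    print(n,"plat",np.median(t[:,2]),rect(t[:,:2]))
    g=W[near&(W[...,2]>.207)&(W[...,2]<.33)];print("ztop",g[:,2].max(),"cork",g[g[:,2]>.28].mean(0))
    b=g[g[:,2]<.26]
    from scipy.optimize import least_squares
    r=least_squares(lambda p:np.hypot(b[:,0]-p[0],b[:,1]-p[1])-.024,[.515,.17],loss='soft_l1',f_scale=.001);print(r.x,np.median(abs(r.fun)),len(b))
E
```

```text
t 21.9 tcp [0.5219 0.1706 0.3686] q6 [ 0.21  0.11  1.03 -0.    2.    1.45] F [ 0.06 -0.08 -0.07] w 0.0942
toolx [ 0.007   0.0014 -1.    ] tooly ang -71.09
shift mm [93.54  0.15  1.7 ] units/0.25 [0.3742 0.0006 0.0068]
scene plat 0.19921477893230136 ((523.3961791992188, 170.38262939453125), (58.52932357788086, 58.492347717285156), 19.814008712768555)
ztop 0.2948859483886153 cork [0.52485235 0.16808579 0.28796575]
[0.52158988 0.17024798] 0.0010484064706226086 227
wrist plat 0.1998567726089456 ((527.8578491210938, 172.25900268554688), (39.50045394897461, 57.230010986328125), 18.86553955078125)
ztop 0.2946536032720584 cork [0.52137461 0.17004188 0.28937749]
[0.5191611  0.16936152] 0.0001922379291894854 426
```

View pics/scene6.png

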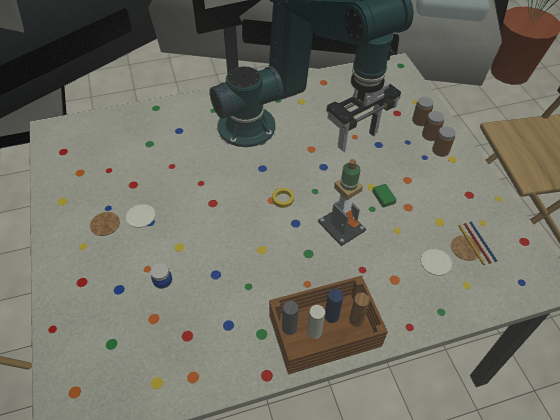

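View pics/wrist6.png

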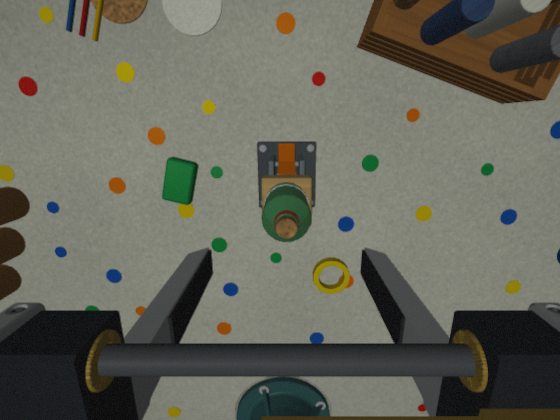

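The scene view shows the bottle upright on the platform at about (348,177) with the gripper well clear, and the tape, pot and sponge where they were. In the wrist view the bottle is at (287,213). The fit puts it at (0.5192, 0.1694), on the platform's centre. Handing in.

```bash
python3 -c "
from bench import robot
print(robot.close_job())"
```

```text
the job is handed in; nothing more can be done
None
```

The job is done and handed in at about 22 s of the 72 s allowed. No verdict is reported, so this rests on my own checks.

- **Clicks:** I drew the platform up through exactly three clicks. The pull rose to 12–13 N and dropped to about 4 N at tool heights of roughly 0.141, 0.155 and 0.169 m, 14 mm apart. I then lifted about 5 mm past the third.
- **Bedding:** Pressed back, the platform stopped dead at tool height 0.169 m, and I held about 22.6 N for 1 s. The platform top then measured 0.200 m, 35.6 mm up, which matches the tool's travel, so the grip did not slip.
- **Bottle:** It stands upright on the platform. The wrist camera puts it at (0.5192, 0.1694), within about 0.2 mm of the platform's measured centre. The platform top stayed at about 0.200 m after the bottle was set down.
- **Surroundings:** The tape roll, paint pot and sponge look unmoved in the last pictures. The gripper was about 75 mm above the bottle, touching nothing.

**Disagreements:** The scene camera's fits differed by 2–4 mm, with the bottle at (0.5216, 0.1702) and the platform at (0.5234, 0.1704). By that camera alone the bottle would be about 2 mm off centre.

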